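Draw and hold the sauce doser's plunger

ROBOT

A 6-joint arm with a two-finger parallel gripper is mounted at the origin on a cart in front of the work surface, level with it; the furniture and walls round the work are solid. World frame = base frame: x ahead of the robot, y to its left, z up, the work surface at z = 0. Lengths are in m, angles in rad, forces in N, time in s.
With the tool pointing down it reaches from about 0.275 to 0.725 m from the base axis. Payload 5.6 kg.
Tool frame: the origin (TCP) lies between the finger pads; the fingertips stand 11 mm ahead of it and the grasp point (between the pads) lies 8 mm behind it (arm.tip_reach is the distance from the TCP to the fingertips, in m); z points along the fingers, y is the line along which they close (so a half turn about z gives the same grasp; the last joint's range is limited). The gripper opens to 85 mm and grips with 20 to 120 N. Pads are 22 mm wide; open, the fingers measure 114 mm over their backs; the gripper's body (76 mm by 85 mm) begins 54 mm behind the grasp point. The pads swing forward as they close: fully open they stand 13 mm farther back than shut.
Start: joints at [-0.852, 0.255, 0.108, 0, -1.424, -0.285], TCP at [0.231, -0.499, 0.242] pointing down, gripper open.
Joint ranges: [-2.95, 2.95], [-1.21, 1.97], [-1.09, 1.5], [-2.87, 1.71], [-2.94, -0.07], [-3.05, 3.05]. Speed limits (rad/s): [2.57, 2.57, 3.14, 3.14, 3.14, 3.14].

INTERFACE

Orientations are given as a 3x3 rotation matrix whose columns are the frame's x, y, z axes.
In Python, from station import arm gives the robot as it stands. The module is installed in compiled form; this text tells all that it offers.
- The arm moves only by the tool servo_tool, never from a script. Its arguments are lists of equal length, an entry for each row: "delta_pos": the shift along the world's x, y, z scaled (see below), a list of three; "angular": the turn, a rotation vector about the world's x, y, z scaled (see below), a list of three. A call has 1 to 8 rows; each row shifts and turns the commanded pose from where the row before left it; what a row does not reach is not made up. The controller multiplies each number of a shift by 250 mm and each number of a turn by 5 degrees. A row lasts 1/10 s, in which the tool goes at most 50 mm and 8.59 degrees, less where a joint would pass 70% of its speed; a pose out of reach is approached as far as the arm can. A call with a number of a shift or a turn outside -1 to 1 is refused whole. A call with a gripper value outside its range is refused whole. "fingers" is the closure, from 0 (fully open) to 1 (shut), set as the call begins (left out, the last holds). The fingers move at their own pace and stop on an object; the grip force is fixed at half the most. Time passes only in rows, so rows that do not move let the fingers close. It gives the time, the measured TCP pose, the force, the opening and the grip force at its end, in the units of the state.
- arm.get_obs(): the state, without advancing time (a new reading comes with each control period).
- arm.capture(name): name is "scene" or "top" or "wrist"; returns a dict with "image" (400x640x3 uint8, blue, green, red), "depth" (400x640 float32, m along the optical axis (not along the pixel's ray), 0 where there is no reading), "fov_y" (degrees; the focal length in pixels is half the picture's height over the tangent of half this angle, whatever the lens; pixels are square), "cx", "cy" (the principal point, pixels), "R" (3x3) and "t" (3): a world point X has camera coordinates R X + t. Camera axes: x right, y down, z forward; pixel columns grow to the right and rows downward; lengths in m; the calibration is good to about 2 mm. A picture is of the moment at which its call begins.
- arm.hand_in(): hands the job in; it is judged then, once.
The state is a dict: "t": time; "qpos": joint angles; "joint_vel": joint speeds; "effort": joint torques, N m; "tool_pos": TCP position; "eef_rot": TCP orientation; "wrist_force": force on the tool from outside, world axes, zero at the start; "ft_torque": the same for the moment, N m; "gripper_width": finger opening in m; "gripper_force": force on a finger pad.
Only numpy, scipy, OpenCV 4.12 (cv2) and the standard library are available. Lean on these libraries where they do the work, as an engineer would, in place of code of your own. Each camera call takes 0.05 s, during which the arm holds its last target. There are 200 camera calls.

TASK

Get the bench sauce doser ready for its next portion: swing the latch arm fully aside so that it no longer covers the plunger's flange, then take the plunger by its T-handle and draw it up along its leaning barrel by 60 mm, so that the dark groove round the rod comes level with the barrel's mouth. Finish holding the plunger there, still in the barrel; never draw it more than 80 mm, and do not drag, lift or tip the doser, which merely stands on the worktop, or push the sauce tubs and the salt shaker about.

Things in the scene. Friction and masses are not known exactly. Their poses are not given: they have to be found in the camera images.
- doser: Freestanding steel sauce doser, 3.5 kg, base plate 150 x 150 mm with rubber feet. Origin: centre of the underside of the base, z up; its x axis points to the far side at yaw 0. Over the base a round barrel 42 mm across leans 0.26 rad (15 degrees) towards the doser's own -x. The barrel ends at the top in a cap plate 70 x 90 x 8 mm.
- barrel_mouth (a point): Centre of the barrel's mouth, on the top face of the cap plate, in the doser frame at (2, 0, 141) mm. Its z axis points up and out along the barrel's axis, its y axis is the doser's y, its x axis lies in the cap plate. The bore is 21 mm wide and 110 mm deep.
- plunger: Loose steel plunger, 0.35 kg: rod dia 18 mm reaching 100 mm below the origin, dark groove 60 mm below it (hidden at first), flange dia 36 mm, 8 mm thick, above it, neck dia 14 mm, T-handle on top (see plunger_bar). Origin: centre of the flange's underside, at the barrel's mouth when fully in; z points up along the rod. Slides back in if let go.
- plunger_bar (a point): Centre of the round black T-handle bar, dia 16 mm, 66 mm long, parallel to the plunger's y axis; 60 mm above the plunger's origin along its z; axes as the plunger's.
- latch (a joint): Latch hinge angle (rad), hinge parallel to the barrel's axis: 0 to 0.12 at the start, the arm lies over the plunger's flange and blocks it; grows to 0.9 (stop) as the free end swings towards the doser's -x side. It turns with light friction (0.04 N m) and stays where it is left.
- latch_hinge (a point): Centre of the latch arm on its hinge, in the barrel_mouth frame at (-16, 35, 13) mm. The arm is a flat bar 10 mm wide and 6 mm thick, lying 10 to 16 mm above the cap plate.
- latch_tab (a point): Point on the axis of the round black upright tab (dia 12 mm, parallel to the barrel) at the latch arm's free end, 115 mm from the hinge axis and 27 mm above latch_hinge. The tab reaches from 24 mm below to 10 mm above this point. At latch angle 0 it lies towards barrel_mouth's -y from the hinge. Its y axis points to the hinge, z along the tab.
- tub_a: Bystander: lidded sauce tub 66 x 73 x 37 mm, right of the doser; origin at the centre of its underside.
- tub_b: Bystander: lidded sauce tub 66 x 73 x 37 mm, left of the doser; origin at the centre of its underside.
- shaker: Bystander: white salt shaker 68 mm across, 115 mm high, left of and beyond the doser; origin at the centre of its underside.

How it is judged:
By the outcome, as a careful person would: the job done as asked, in the order asked, and still so for the second after the job is handed in, while the arm keeps its last pose, push and grip.
It also fails if it takes over 51 s, if anything falls off the work surface, if the arm or the gripper's body presses on something with over 40 N, if the wrist force passes 120 N, or if a joint passes its speed limit or range.

## Working session

There is one attempt and no reset: what is moved stays moved. The work goes in short steps, Python scripts to look and compute and a tool call to move; the robot and the scene stay as the last step left them, time stands still between calls to the robot, and variables do not carry over. Pictures are saved under pics/ and viewed, at most 10 in all, crops included, and the job is handed in when it is done.

Besides the shell and the picture viewer there is one more tool, called after "Call:" by a JSON object that holds its "method" and its "body", one argument or row to a line. servo_tool: Moves the arm, as the interface text tells. Its arguments: {"type":"object","properties":{"delta_pos":{"type":"array"},"angular":{"type":"array"},"fingers":{"type":"number"}},"required":["delta_pos","angular"]}

```bash
mkdir -p pics
cat > h.py <<'E'
import numpy as np, cv2
from station import arm
def cap(n,f=None):
    c=arm.capture(n)
    if f: cv2.imwrite('pics/'+f,c['image'])
    return c
def pts(c):
    d=c['depth'];h,w=d.shape;f=h/2/np.tan(np.radians(c['fov_y'])/2)
    v,u=np.mgrid[:h,:w]
    P=np.stack([(u-c['cx'])/f*d,(v-c['cy'])/f*d,d],-1)
    return (P-np.array(c['t']))@np.array(c['R'])   # world points
E
python3 - <<'E'
from h import *
for n in('scene','top'):
    c=cap(n,n+'1.png'); np.savez(n+'1.npz',**c); print(n,c['fov_y'],-np.array(c['R']).T@c['t'])
o=arm.get_obs();print(o['t'],o['tool_pos'],o['eef_rot'])
E
```

```text
scene 52.99997480164873 [-0.06500125  0.68486361  0.76129794]
top 56.18319008082403 [0.47744301 0.04899378 1.07803719]
0.1 [ 0.23105864 -0.4986552   0.24150508] [[-9.07383871e-01 -4.20302198e-01 -7.57007519e-04]
 [-4.20302874e-01  9.07382666e-01  1.48036467e-03]
 [ 6.46949768e-05  1.66143146e-03 -9.99998618e-01]]
```

View pics/scene1.png

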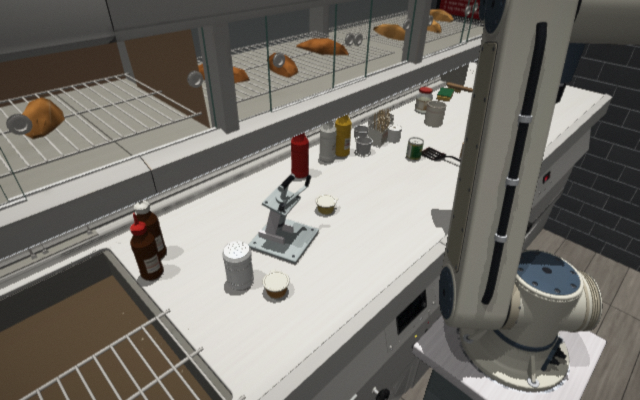

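View pics/top1.png

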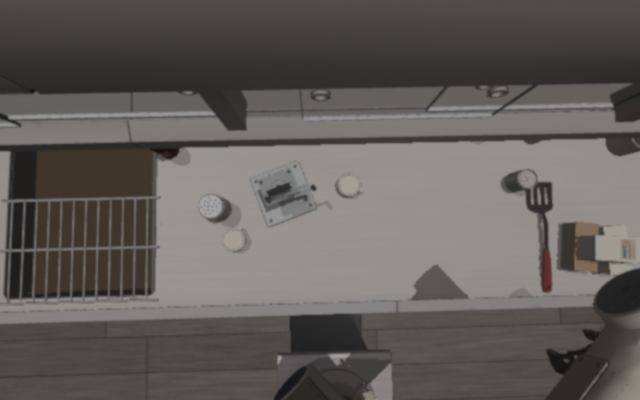

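The scene view shows the doser at about (285,225), with a tub on each side and the shaker to its left. In the top view the base is at about (284,193), the T-bar at (278,190) and the latch tab at (313,187).

Run:
```python
from h import *
c=dict(np.load('top1.npz'));s=dict(np.load('scene1.npz'))
a=cv2.resize(c['image'][150:240,240:330],(540,540),interpolation=cv2.INTER_CUBIC)[:,:400+140]
b=cv2.resize(s['image'][165:265,240:340][:, :],(540,540),interpolation=cv2.INTER_CUBIC)
cv2.imwrite('pics/crop1.png',cv2.resize(np.hstack([a,b]),(800,400)))
P=pts(c)
sub=P[150:240,170:380].reshape(-1,3);z=sub[:,2]
for lo,hi in((.005,.03),(.03,.05),(.1,.125),(.125,.175),(.175,.22),(.22,.3)):
    m=(z>lo)&(z<hi);print(lo,hi,m.sum(),sub[m].mean(0).round(3) if m.any() else '')
# base plate
m=((P[...,2]>.006)&(P[...,2]<.03)).astype(np.uint8);m[:, :245]=0;m[:,322:]=0;m[:150]=0;m[240:]=0
k=m>0;q=P[k];print(q[:,2].mean());print(cv2.minAreaRect((q[:,:2]*1000).astype(np.float32)))
# scene cloud of the same region
Q=pts(s)[165:265,235:340].reshape(-1,3)
ok=(Q[:,2]>.09)&(Q[:,0]<.7)
np.set_printoptions(suppress=True)
for lo in np.arange(.09,.27,.015):
    w=(Q[:,2]>lo)&(Q[:,2]<lo+.015)&(Q[:,0]<.75); 
    if w.any():print(lo.round(3),w.sum(),Q[w].min(0).round(3),Q[w].max(0).round(3),Q[w].mean(0).round(3))
```

```text
0.005 0.03 1827 [0.591 0.136 0.014]
0.03 0.05 733 [0.578 0.08  0.036]
0.1 0.125 501 [0.56 0.31 0.11]
0.125 0.175 863 [0.605 0.127 0.146]
0.175 0.22 212 [0.589 0.119 0.202]
0.22 0.3 0 
0.01375188560821696
((608.3687133789062, 130.7189483642578), (195.64012145996094, 253.52890014648438), 83.86210632324219)
0.09 156 [0.526 0.141 0.09 ] [0.619 0.339 0.105] [0.557 0.263 0.098]
0.105 245 [0.53  0.156 0.105] [0.616 0.335 0.118] [0.557 0.29  0.11 ]
0.12 154 [0.557 0.084 0.124] [0.599 0.179 0.135] [0.575 0.135 0.132]
0.135 418 [0.563 0.045 0.135] [0.65 0.19 0.15] [0.602 0.141 0.144]
0.15 124 [0.564 0.046 0.15 ] [0.639 0.182 0.165] [0.591 0.125 0.154]
0.165 43 [0.585 0.042 0.166] [0.6   0.141 0.18 ] [0.591 0.092 0.173]
0.18 21 [0.573 0.044 0.18 ] [0.596 0.162 0.195] [0.586 0.111 0.187]
0.195 125 [0.571 0.098 0.195] [0.604 0.163 0.208] [0.584 0.133 0.203]
```

View pics/crop1.png

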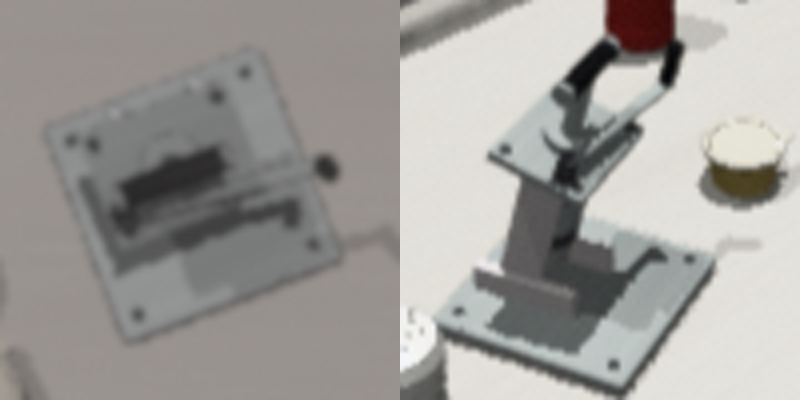

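```bash
cat >> h.py <<'E'
def frames(yaw,org):
    cy,sy=np.cos(yaw),np.sin(yaw);D=np.array([[cy,-sy,0],[sy,cy,0],[0,0,1]])
    a=.26;B=np.array([[np.cos(a),0,-np.sin(a)],[0,1,0],[np.sin(a),0,np.cos(a)]])
    M=D@B;return D,M,np.array(org)+D@[.002,0,.141]
def ray(c,u,v,z):
    f=200/np.tan(np.radians(c['fov_y'])/2);R=np.array(c['R']);C=-R.T@c['t']
    d=R.T@[(u-c['cx'])/f,(v-c['cy'])/f,1];return C+d*(z-C[2])/d[2]
E
python3 - <<'E'
from h import *
np.set_printoptions(suppress=True,precision=4)
c=dict(np.load('top1.npz'));s=dict(np.load('scene1.npz'))
k=[(45,127),(253,50),(343,262),(125,342)]
zt=.016
W=np.array([ray(c,u/4.444+239.6,v/4.444+149.6,zt) for u,v in k])
print(W, np.linalg.norm(np.diff(W,axis=0),axis=1))
e=(W[0]-W[3])+(W[1]-W[2]);yaw=np.arctan2(e[1],e[0]);org=W.mean(0)*[1,1,0];print('yaw',yaw,org)
D,M,m=frames(yaw,org);print('mouth',m)
print('bar',m+M@[0,0,.06])
h=np.array([-16,35,13]);
for p in(0,.06,.12):print('tab',p,m+M@((h+[-115*np.sin(p),-115*np.cos(p),27])/1000))
for n,c in(('top',c),('scene',s)):
    P=pts(c);dark=c['image'].max(-1)<65
    L=(P-m)@M*1000
    inb=(abs(L[...,0])<50)&(abs(L[...,1])<110)
    b=dark&inb&(L[...,2]>52)&(L[...,2]<75)&(abs(L[...,1])<45);t=dark&inb&(L[...,2]>14)&(L[...,2]<56)&(L[...,1]<-60)
    for q in(b,t):print(n,q.sum(),L[q].mean(0),L[q].min(0),L[q].max(0))
E
```

```text
[[0.6473 0.2256 0.016 ]
 [0.6946 0.0912 0.016 ]
 [0.5559 0.0364 0.016 ]
 [0.5082 0.1761 0.016 ]] [0.1425 0.1491 0.1476]
yaw 0.3591647822245752 [0.6015 0.1323 0.    ]
mouth [0.6034 0.133  0.141 ]
bar [0.5889 0.1276 0.199 ]
tab 0 [0.6074 0.0491 0.1755]
tab 0.06 [0.6011 0.0469 0.1738]
tab 0.12 [0.5946 0.0452 0.172 ]
top 147 [ 0.4039  0.4137 66.255 ] [ -7.7185 -26.1902  60.6819] [ 7.8522 29.0311 72.4507]
top 10 [-27.1964 -78.3484  46.617 ] [-30.8498 -80.8234  33.7478] [-24.6527 -75.531   51.1919]
scene 76 [-1.5898  2.2957 65.0745] [ -7.0122 -27.2508  57.6488] [ 6.3343 27.7038 69.3696]
scene 33 [-29.6167 -72.9298  36.7265] [-34.4105 -77.0674  20.2716] [-24.3101 -69.3269  50.8237]
```

```bash
cat >> h.py <<'E'
from scipy.spatial.transform import Rotation as Ro
np.set_printoptions(suppress=True,precision=4)
YAW,ORG=.3592,[.6015,.1323,0]
D,M,m=frames(YAW,ORG)
def goal(L,n):   # tool at mouth-frame L (mm), closing axis along mouth-frame (nx,ny)
    y=M@[*n,0];y/=np.linalg.norm(y);z=-M[:,2];return m+M@(np.array(L)/1000),np.stack([np.cross(y,z),y,z],1)
def togo(p,R):
    o=arm.get_obs();r=Ro.from_matrix(R@np.array(o['eef_rot']).T).as_rotvec()
    print('units pos',(p-o['tool_pos'])/.25,'rot',np.degrees(r)/5,'t',o['t'],'q',np.array(o['qpos']),'local',M.T@(np.array(o['tool_pos'])-m)*1000,'F',M.T@o['wrist_force'])
E
python3 - <<'E'
from h import *
n=(-np.cos(.5),np.sin(.5))
togo(*goal((1,-95,110),n));togo(*goal((1,-95,37),n))
E
```

```text
units pos [1.5206 2.1325 0.0242] rot [-0.4412 -3.0921 11.3474] t 0.1 q [-0.8524  0.2557  0.1072 -0.0004 -1.4239 -0.2846] local [-525.5803 -460.467   243.8162] F [-1.5632 -0.0111 -0.4091]
units pos [ 1.5908  2.1589 -0.258 ] rot [-0.4412 -3.0921 11.3474] t 0.1 q [-0.8524  0.2557  0.1072 -0.0004 -1.4239 -0.2846] local [-525.5803 -460.467   243.8162] F [-1.5632 -0.0111 -0.4091]
```

Call:
{"method": "servo_tool", "body": {
  "delta_pos": [
    [0.095,0.133,0.0015],
    [0.095,0.133,0.0015],
    [0.095,0.133,0.0015],
    [0.095,0.133,0.0015],
    [0.095,0.133,0.0015],
    [0.095,0.133,0.0015],
    [0.095,0.133,0.0015],
    [0.095,0.133,0.0015]
  ],
  "angular": [
    [-0.0276,-0.193,0.709],
    [-0.0276,-0.193,0.709],
    [-0.0276,-0.193,0.709],
    [-0.0276,-0.193,0.709],
    [-0.0276,-0.193,0.709],
    [-0.0276,-0.193,0.709],
    [-0.0276,-0.193,0.709],
    [-0.0276,-0.193,0.709]
  ],
  "fingers": 1
}}

```text
t: 0.9
tool_pos: [0.4217, -0.2314, 0.2451]
eef_rot: [[-0.59, -0.796, 0.134], [-0.802, 0.597, 0.015], [-0.092, -0.099, -0.991]]
wrist_force: [1.0, -0.8, -0.5]
gripper_width: 0.0
gripper_force: 0.0
```

Call:
{"method": "servo_tool", "body": {
  "delta_pos": [
    [0.095,0.133,0.0015],
    [0.095,0.133,0.0015],
    [0.095,0.133,0.0015],
    [0.095,0.133,0.0015],
    [0.095,0.133,0.0015],
    [0.095,0.133,0.0015],
    [0.095,0.133,0.0015],
    [0.095,0.133,0.0015]
  ],
  "angular": [
    [-0.0276,-0.193,0.709],
    [-0.0276,-0.193,0.709],
    [-0.0276,-0.193,0.709],
    [-0.0276,-0.193,0.709],
    [-0.0276,-0.193,0.709],
    [-0.0276,-0.193,0.709],
    [-0.0276,-0.193,0.709],
    [-0.0276,-0.193,0.709]
  ]
}}

```text
t: 1.7
tool_pos: [0.6116, 0.0346, 0.2478]
eef_rot: [[-0.123, -0.963, 0.242], [-0.985, 0.148, 0.091], [-0.123, -0.227, -0.966]]
wrist_force: [0.3, -0.7, 0.5]
gripper_width: -0.0001
gripper_force: 0.0
```

Call:
{"method": "servo_tool", "body": {
  "delta_pos": [
    [0,0,0],
    [0,0,0]
  ],
  "angular": [
    [0,0,0],
    [0,0,0]
  ]
}}

```text
t: 1.9
tool_pos: [0.611, 0.0336, 0.2472]
eef_rot: [[-0.125, -0.963, 0.24], [-0.985, 0.15, 0.09], [-0.122, -0.225, -0.967]]
wrist_force: [0.6, -0.2, 0.3]
gripper_width: 0.0002
gripper_force: 0.0
```

Run:
```python
from h import *
n=(-np.cos(.5),np.sin(.5))
togo(*goal((1,-95,110),n))
c=cap('wrist','w1.png')
P=pts(c);L=(P-m)@M*1000;d=c['image'].max(-1)<65
for b in (d&(abs(L[...,0])<15)&(abs(L[...,1])<45)&(L[...,2]>50)&(L[...,2]<76), d&(L[...,0]<-5)&(L[...,0]>-60)&(L[...,1]<-60)&(L[...,1]>-110)&(L[...,2]>14)&(L[...,2]<60)):
    if b.any(): print(b.sum(),L[b].mean(0),L[b].min(0),L[b].max(0))
```

```text
units pos [0.0009 0.0036 0.0013] rot [ 0.0081 -0.0076 -0.0039] t 1.9 q [ 0.3013  0.211   0.0398 -0.0159 -1.1409 -0.437 ] local [  0.4169 -95.7767 109.8293] F [ 0.5619 -0.3616  0.2054]
6 [  0.0136 -31.3981  58.6104] [ -4.9646 -31.8829  54.1094] [  3.1007 -30.5632  64.4554]
369 [-29.0878 -80.3661  41.7418] [-34.3623 -83.8938  15.6255] [-23.4216 -71.7868  51.5396]
```

View pics/w1.png

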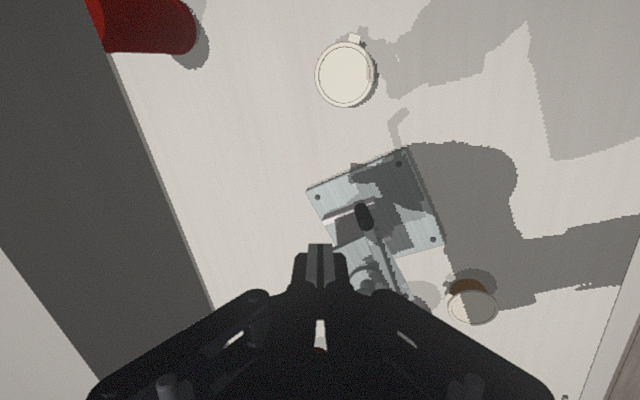

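The wrist view shows the closed fingertips at (320,250), beside the black tab at (365,215), on its far side. I'll descend along the barrel axis.

Call:
{"method": "servo_tool", "body": {
  "delta_pos": [
    [0.012,0.005,-0.047],
    [0.012,0.005,-0.047],
    [0.012,0.005,-0.047],
    [0.012,0.005,-0.047],
    [0.012,0.005,-0.047],
    [0.011,0.004,-0.047],
    [0,0,0]
  ],
  "angular": [
    [0,0,0],
    [0,0,0],
    [0,0,0],
    [0,0,0],
    [0,0,0],
    [0,0,0],
    [0,0,0]
  ]
}}

```text
t: 2.65
tool_pos: [0.6281, 0.0402, 0.175]
eef_rot: [[-0.126, -0.963, 0.238], [-0.984, 0.151, 0.089], [-0.122, -0.223, -0.967]]
wrist_force: [-0.6, 0.1, -0.1]
gripper_width: -0.0001
gripper_force: 0.0
```

Run:
```python
from h import *
n=np.array((-np.cos(.5),np.sin(.5)))
togo(*goal((1,-95,37),n))
for p in (.11,.3,.5,.7,.85,.9):
    t=np.array([-16-115*np.sin(p),35-115*np.cos(p)]);q=t-n*20.5;print(p,q,goal((*q,37),n)[0])
```

```text
units pos [0.0027 0.0035 0.0081] rot [ 0.0102 -0.0317  0.0078] t 2.65 q [ 0.3036  0.2811 -0.053  -0.017  -0.98   -0.4375] local [ -0.4371 -95.5745  35.2772] F [-0.5501  0.3071  0.04  ]
0.11 [-10.6341 -89.1332] [0.6162 0.0426 0.174 ]
0.3 [-31.9944 -84.6919] [0.5953 0.0395 0.1685]
0.5 [-53.1435 -75.7502] [0.573  0.0407 0.1631]
0.7 [-72.0946 -62.7851] [0.5513 0.0464 0.1582]
0.85 [-84.4068 -50.7263] [0.5359 0.0535 0.1551]
0.9 [-88.0922 -46.3134] [0.531  0.0564 0.1541]
```

Call:
{"method": "servo_tool", "body": {
  "delta_pos": [
    [-0.048,0.01,-0.004],
    [-0.042,-0.006,-0.011],
    [-0.042,-0.006,-0.011],
    [-0.045,0.002,-0.011],
    [-0.045,0.003,-0.011],
    [-0.043,0.011,-0.01],
    [-0.043,0.011,-0.01],
    [0,0,0]
  ],
  "angular": [
    [0,0,0],
    [0,0,0],
    [0,0,0],
    [0,0,0],
    [0,0,0],
    [0,0,0],
    [0,0,0],
    [0,0,0]
  ]
}}

```text
t: 3.45
tool_pos: [0.5512, 0.0466, 0.1612]
eef_rot: [[-0.125, -0.962, 0.242], [-0.984, 0.151, 0.09], [-0.123, -0.227, -0.966]]
wrist_force: [0.6, -1.0, 0.2]
gripper_width: -0.0001
gripper_force: 0.0
```

```bash
cat >> h.py <<'E'
def tab(name,f=None):
    c=cap(name,f);P=pts(c);L=(P-m)@M*1000;d=c['image'].max(-1)<65
    b=d&(L[...,2]>18)&(L[...,2]<54)&(L[...,0]<-22)&(np.abs(np.hypot(L[...,0]+16,L[...,1]-35)-115)<12)
    print(name,b.sum(),L[b].mean(0),L[b].min(0),L[b].max(0),'phi',np.arctan2(-16-L[b][:,0].mean(),35-L[b][:,1].mean()))
E
python3 - <<'E'
from h import *
n=(-np.cos(.5),np.sin(.5))
togo(*goal((-84.4,-50.7,36),n))
tab('wrist','w2.png');tab('scene');tab('top')
E
```

```text
units pos [-0.06    0.028  -0.0282] rot [ 0.0011  0.0192 -0.0015] t 3.45 q [ 0.3694  0.1426 -0.2786  0.0042 -0.888  -0.5122] local [-71.3886 -62.5248  39.8445] F [ 0.2499 -1.1423  0.1174]
wrist 1679 [-82.806  -61.1117  42.5356] [-94.4821 -74.9762  18.0436] [-62.0079 -46.2192  53.9861] phi 0.607420834116841
scene 54 [-85.5149 -48.9816  40.4342] [-94.2925 -60.698   18.9572] [-71.9101 -43.1061  53.4186] phi 0.6914275832096719h.py:31: RuntimeWarning: Mean of empty slice.
  print(name,b.sum(),L[b].mean(0),L[b].min(0),L[b].max(0),'phi',np.arctan2(-16-L[b][:,0].mean(),35-L[b][:,1].mean()))
  ret = um.true_divide(
Traceback (most recent call last):
  File "h.py", line 31, in tab
    print(name,b.sum(),L[b].mean(0),L[b].min(0),L[b].max(0),'phi',np.arctan2(-16-L[b][:,0].mean(),35-L[b][:,1].mean()))
                                    ~~~~~~~~^^^
ValueError: zero-size array to reduction operation minimum which has no identity
```

View pics/w2.png

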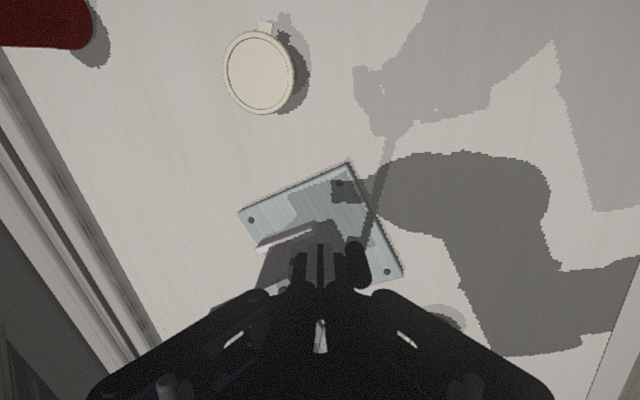

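The tab at (355,262) is sitting against the finger at (320,265) and moving with it. I'll continue to about 0.8 and then watch the force.

Call:
{"method": "servo_tool", "body": {
  "delta_pos": [
    [-0.03,0.013,-0.012],
    [-0.03,0.014,-0.012],
    [0,0,0]
  ],
  "angular": [
    [0,0,0],
    [0,0,0],
    [0,0,0]
  ]
}}

```text
t: 3.9
tool_pos: [0.5357, 0.0535, 0.1541]
eef_rot: [[-0.125, -0.962, 0.241], [-0.984, 0.151, 0.09], [-0.123, -0.226, -0.966]]
wrist_force: [0.9, -0.5, -0.4]
gripper_width: 0.0002
gripper_force: 0.0
```

Call:
{"method": "servo_tool", "body": {
  "delta_pos": [
    [-0.01,0.006,-0.002],
    [0,0,0]
  ],
  "angular": [
    [0,0,0],
    [0,0,0]
  ]
}}

```text
t: 4.1
tool_pos: [0.5342, 0.0549, 0.1543]
eef_rot: [[-0.125, -0.962, 0.242], [-0.984, 0.151, 0.09], [-0.123, -0.227, -0.966]]
wrist_force: [-0.9, -0.3, -0.6]
gripper_width: 0.0
gripper_force: 0.0
```

Run:
```python
from h import *
n=(-np.cos(.5),np.sin(.5))
togo(*goal((-88.1,-46.3,36),n))
tab('wrist','w3.png')
```

```text
units pos [-0.0118  0.0064 -0.0045] rot [0.004  0.0143 0.002 ] t 4.1 q [ 0.402   0.1165 -0.3328  0.0156 -0.8608 -0.5515] local [-85.6939 -48.843   36.5211] F [-1.0947  0.0743 -0.278 ]
wrist 1822 [-96.1844 -48.2999  42.0297] [-108.0538  -61.962    18.001 ] [-76.3484 -32.5409  53.9909] phi 0.7663435498371243
```

Call:
{"method": "servo_tool", "body": {
  "delta_pos": [
    [-0.009,0.006,-0.002],
    [0,0,0]
  ],
  "angular": [
    [0,0,0],
    [0,0,0]
  ]
}}

```text
t: 4.35
tool_pos: [0.5321, 0.0563, 0.1538]
eef_rot: [[-0.126, -0.962, 0.242], [-0.984, 0.151, 0.09], [-0.123, -0.227, -0.966]]
wrist_force: [0.6, 0.8, 0.8]
gripper_width: -0.0003
gripper_force: 0.0
```

Call:
{"method": "servo_tool", "body": {
  "delta_pos": [
    [-0.006,0.005,-0.001],
    [0,0,0]
  ],
  "angular": [
    [0,0,0],
    [0,0,0]
  ]
}}

```text
t: 4.55
tool_pos: [0.5306, 0.0575, 0.1535]
eef_rot: [[-0.125, -0.962, 0.242], [-0.984, 0.151, 0.09], [-0.123, -0.227, -0.966]]
wrist_force: [-0.3, 0.3, -0.4]
gripper_width: 0.0002
gripper_force: 0.0
```

Still no stop felt, so I'll go on in small steps.

Call:
{"method": "servo_tool", "body": {
  "delta_pos": [
    [-0.006,0.005,-0.001],
    [0,0,0]
  ],
  "angular": [
    [0,0,0],
    [0,0,0]
  ]
}}

```text
t: 4.75
tool_pos: [0.5302, 0.0585, 0.1539]
eef_rot: [[-0.125, -0.962, 0.244], [-0.985, 0.151, 0.089], [-0.123, -0.229, -0.966]]
wrist_force: [4.1, -1.6, -1.5]
gripper_width: 0.0001
gripper_force: 2.2
```

Run:
```python
from h import *
n=(-np.cos(.5),np.sin(.5))
togo(*goal((-88.1,-46.3,36),n))
tab('scene')
c=cap('wrist')
cv2.imwrite('pics/w4.png',cv2.resize(c['image'][180:330,220:460],(720,450),interpolation=cv2.INTER_CUBIC))
```

```text
units pos [ 0.0043 -0.008  -0.0031] rot [0.0111 0.0434 0.0018] t 4.75 q [ 0.4149  0.1079 -0.3468  0.0221 -0.8536 -0.568 ] local [-88.1776 -44.0438  36.8334] F [ 2.7487 -2.9074 -2.2676]
scene 57 [-103.3092  -30.9404   39.1803] [-110.6222  -39.5068   18.2237] [-90.7674 -26.4921  52.9901] phi 0.9239422303239594
```

View pics/w4.png

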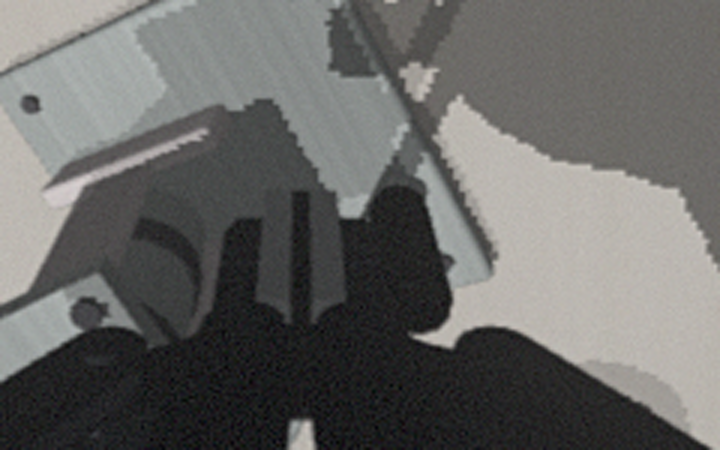

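The crop shows the finger at (300,250) against the tab at (400,260), and the force rose to 4 N, so the latch is at its stop. I'll back off, rise, and go above the bar.

Run:
```python
from h import *
print('backoff units',M@[.0088,-.0048,0]/.25,'axis up per 25mm',M[:,2]*.1)
n=(-np.cos(.5),np.sin(.5))
togo(*goal((-79,-49,122),n))
togo(*goal((0,0,122),(-1,0)))
```

```text
backoff units [ 0.0386 -0.006   0.009 ] axis up per 25mm [-0.0241 -0.009   0.0966]
units pos [-0.0418 -0.0368  0.3388] rot [0.0103 0.0415 0.0031] t 4.85 q [ 0.4148  0.108  -0.3467  0.022  -0.8537 -0.5678] local [-88.2058 -44.0657  36.8061] F [ 1.9332 -4.3269 -2.0069]
units pos [0.1752 0.2541 0.42  ] rot [-1.379  -0.4745  5.5377] t 4.85 q [ 0.4148  0.108  -0.3467  0.022  -0.8537 -0.5678] local [-88.2058 -44.0657  36.8061] F [ 1.9332 -4.3269 -2.0069]
```

Call:
{"method": "servo_tool", "body": {
  "delta_pos": [
    [0.04,-0.006,0.009],
    [-0.027,-0.01,0.11],
    [-0.027,-0.01,0.11],
    [-0.027,-0.011,0.11],
    [0,0,0]
  ],
  "angular": [
    [0,0,0],
    [0,0,0],
    [0,0,0],
    [0,0,0],
    [0,0,0]
  ]
}}

```text
t: 5.35
tool_pos: [0.5209, 0.0497, 0.2429]
eef_rot: [[-0.124, -0.96, 0.249], [-0.984, 0.151, 0.092], [-0.126, -0.234, -0.964]]
wrist_force: [1.4, 0.5, 0.1]
gripper_width: -0.0003
gripper_force: 0.0
```

Call:
{"method": "servo_tool", "body": {
  "delta_pos": [
    [0.03,0.041,0.011],
    [0.03,0.041,0.011],
    [0.03,0.041,0.011],
    [0.03,0.041,0.011],
    [0.03,0.041,0.011],
    [0.03,0.041,0.011],
    [0.03,0.041,0.011],
    [0,0,0]
  ],
  "angular": [
    [-0.197,-0.068,0.791],
    [-0.197,-0.068,0.791],
    [-0.197,-0.068,0.791],
    [-0.197,-0.068,0.791],
    [-0.197,-0.068,0.791],
    [-0.197,-0.068,0.791],
    [-0.197,-0.068,0.791],
    [0,0,0]
  ],
  "fingers": 0.4
}}

```text
t: 6.15
tool_pos: [0.5723, 0.1222, 0.2566]
eef_rot: [[0.353, -0.905, 0.238], [-0.936, -0.341, 0.09], [-0.0, -0.254, -0.967]]
wrist_force: [-0.3, -0.1, -0.3]
gripper_width: 0.0516
gripper_force: 0.0
```

Run:
```python
from h import *
togo(*goal((0,0,122),(-1,0)))
print(arm.get_obs()['gripper_width'])
c=cap('wrist','w5.png');P=pts(c);L=(P-m)@M*1000
d=(c['image'].max(-1)<65)&(abs(L[...,0])<20)&(abs(L[...,1])<45)&(L[...,2]>45)&(L[...,2]<76)
print(d.sum(),L[d].mean(0),np.percentile(L[d],[3,97],axis=0))
for n in('scene','top'):
    try: tab(n)
    except Exception: print(n,'-')
```

```text
units pos [ 0.007  -0.001   0.0093] rot [ 0.0098 -0.0345 -0.0151] t 6.15 q [ 0.499   0.1492 -0.0334  0.0384 -1.1339 -0.1503] local [ -2.096    0.8586 120.1644] F [-0.3553 -0.0219 -0.1962]
0.0515527386160914
1413 [ 1.2468  0.0764 66.3041] [[ -5.6138 -24.8692  62.0209]
 [  8.1532  27.116   68.5249]]
scene 34 [-106.2206  -29.3222   36.1811] [-110.943   -34.357    18.9471] [-101.7119  -24.8326   49.823 ] phi 0.9514359902733073
top -h.py:31: RuntimeWarning: Mean of empty slice.
  print(name,b.sum(),L[b].mean(0),L[b].min(0),L[b].max(0),'phi',np.arctan2(-16-L[b][:,0].mean(),35-L[b][:,1].mean()))
  ret = um.true_divide(
```

View pics/w5.png

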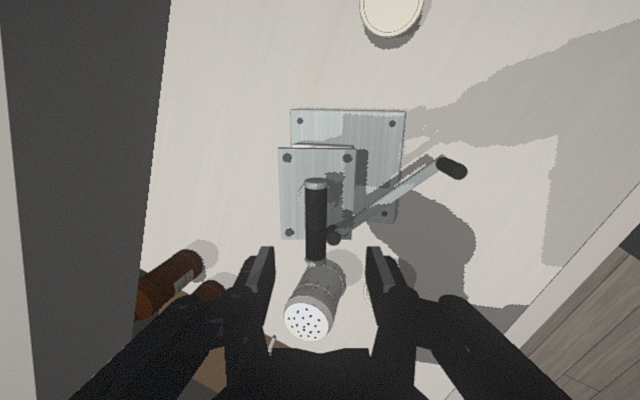

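The wrist view shows the latch swung well aside with its tab at (450,167). The T-bar, at (316,220), lies centred between the fingers. I'll descend on it.

Call:
{"method": "servo_tool", "body": {
  "delta_pos": [
    [0.0156,0.005,-0.052],
    [0.0156,0.005,-0.052],
    [0.0156,0.005,-0.052],
    [0.0156,0.005,-0.052],
    [0.0156,0.005,-0.052],
    [0,0,0]
  ],
  "angular": [
    [0,-0.03,-0.015],
    [0,0,0],
    [0,0,0],
    [0,0,0],
    [0,0,0],
    [0,0,0]
  ]
}}

```text
t: 6.9
tool_pos: [0.5899, 0.1269, 0.1898]
eef_rot: [[0.349, -0.907, 0.238], [-0.937, -0.337, 0.088], [0.0, -0.253, -0.967]]
wrist_force: [0.4, -0.0, -0.2]
gripper_width: 0.051
gripper_force: 0.0
```

Run:
```python
from h import *
togo(*goal((1,0,52),(-1,0)))
```

```text
units pos [0.0073 0.0071 0.0068] rot [ 0.018  -0.0397  0.0338] t 6.9 q [ 0.4911  0.2164 -0.1227  0.0414 -0.9782 -0.1535] local [-1.6799 -1.017  50.9658] F [ 0.2789 -0.1532 -0.2857]
```

Call:
{"method": "servo_tool", "body": {
  "delta_pos": [
    [0.0073,0.007,0.0068],
    [0,0,0]
  ],
  "angular": [
    [0.018,-0.04,0.034],
    [0,0,0]
  ]
}}

```text
t: 7.1
tool_pos: [0.5934, 0.1294, 0.1953]
eef_rot: [[0.353, -0.903, 0.246], [-0.936, -0.34, 0.092], [0.0, -0.263, -0.965]]
wrist_force: [0.3, 0.2, -0.4]
gripper_width: 0.0511
gripper_force: 0.0
```

Call:
{"method": "servo_tool", "body": {
  "delta_pos": [
    [0,0,0],
    [0,0,0],
    [0,0,0],
    [0,0,0],
    [0,0,0],
    [0,0,0]
  ],
  "angular": [
    [0,0,0],
    [0,0,0],
    [0,0,0],
    [0,0,0],
    [0,0,0],
    [0,0,0]
  ],
  "fingers": 1
}}

```text
t: 7.7
tool_pos: [0.5926, 0.129, 0.1945]
eef_rot: [[0.353, -0.903, 0.245], [-0.936, -0.34, 0.092], [0.001, -0.261, -0.965]]
wrist_force: [-4.3, -0.9, 5.3]
gripper_width: 0.014
gripper_force: 58.7
```

Run:
```python
from h import *
togo(*goal((1,0,112),(-1,0)));o=arm.get_obs();print(o['gripper_width'],o['gripper_force'],o['ft_torque'])
```

```text
units pos [-0.0613 -0.0232  0.22  ] rot [-0.0105  0.0487 -0.0129] t 7.7 q [ 0.4926  0.2148 -0.1147  0.0422 -0.9797 -0.1511] local [ 2.7015  0.0487 54.6451] F [-2.7838  0.6903  6.2289]
0.01399274712619917 58.74872446060181 [-0.4906  1.8904  0.0993]
```

The width reads 14 mm, but the bar is 16 mm. I'll check how it's held before pulling.

Run:
```python
from h import *
c=cap('scene');w=cap('wrist')
a=cv2.resize(c['image'][150:250,235:335],(400,400),interpolation=cv2.INTER_CUBIC)
b=cv2.resize(w['image'][150:350,220:420],(400,400),interpolation=cv2.INTER_CUBIC)
cv2.imwrite('pics/g1.png',np.hstack([a,b]))
```

```text
(no output)
```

View pics/g1.png

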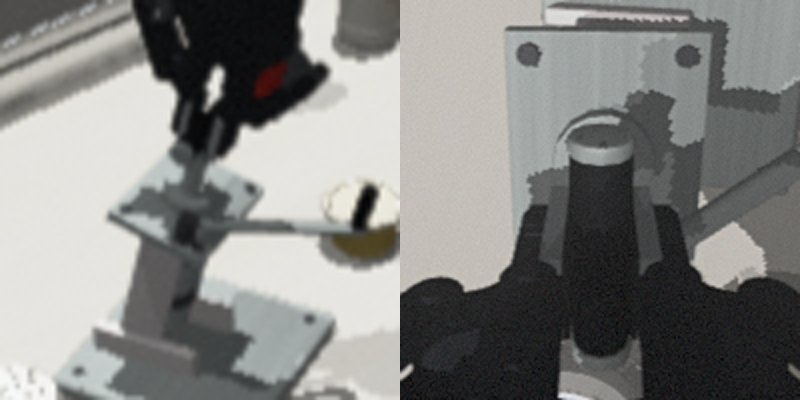

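The pads clasp the bar on both sides: in the right half it lies between them at (600,230), and in the left half the fingertips are over the neck at (200,165). I'll try a gentle pull.

Call:
{"method": "servo_tool", "body": {
  "delta_pos": [
    [-0.005,-0.002,0.019],
    [-0.005,-0.002,0.019],
    [0,0,0]
  ],
  "angular": [
    [0,0,0],
    [0,0,0],
    [0,0,0]
  ]
}}

```text
t: 8.1
tool_pos: [0.5902, 0.1283, 0.2037]
eef_rot: [[0.353, -0.903, 0.244], [-0.936, -0.34, 0.092], [0.0, -0.261, -0.965]]
wrist_force: [-0.0, 0.2, -2.7]
gripper_width: 0.0138
gripper_force: 58.6
```

Run:
```python
from h import *
togo(*goal((2.5,0,114.6),(-1,0)))
```

```text
units pos [-0.0486 -0.019   0.1949] rot [-0.0139  0.0446 -0.0124] t 8.1 q [ 0.4933  0.2048 -0.1033  0.0414 -1.0013 -0.1507] local [ 2.5844  0.1793 64.1465] F [-0.6728  0.1665 -2.6332]
```

Call:
{"method": "servo_tool", "body": {
  "delta_pos": [
    [-0.005,-0.0019,0.0195],
    [-0.005,-0.0019,0.0195],
    [-0.005,-0.0019,0.0195],
    [-0.005,-0.0019,0.0195],
    [-0.005,-0.0019,0.0195],
    [-0.005,-0.0019,0.0195],
    [-0.005,-0.0019,0.0195],
    [0,0,0]
  ],
  "angular": [
    [0,0,0],
    [0,0,0],
    [0,0,0],
    [0,0,0],
    [0,0,0],
    [0,0,0],
    [0,0,0],
    [0,0,0]
  ]
}}

```text
t: 8.9
tool_pos: [0.5818, 0.125, 0.2387]
eef_rot: [[0.353, -0.903, 0.246], [-0.936, -0.34, 0.092], [0.0, -0.263, -0.965]]
wrist_force: [-0.3, 0.2, -2.4]
gripper_width: 0.0139
gripper_force: 58.7
```

Run:
```python
from h import *
togo(*goal((2.5,0,114.6),(-1,0)))
```

```text
units pos [-0.0149 -0.0058  0.0546] rot [-0.0185  0.0636 -0.0137] t 8.9 q [ 0.4958  0.1695 -0.0571  0.0407 -1.0812 -0.1497] local [  2.8491   0.0551 100.3782] F [-0.8267  0.2717 -2.2445]
```

Call:
{"method": "servo_tool", "body": {
  "delta_pos": [
    [-0.005,-0.0019,0.019],
    [-0.005,-0.0019,0.019],
    [-0.0045,-0.0019,0.0166],
    [0,0,0],
    [0,0,0]
  ],
  "angular": [
    [0,0,0],
    [0,0,0],
    [0,0,0],
    [0,0,0],
    [0,0,0]
  ]
}}

```text
t: 9.4
tool_pos: [0.578, 0.1235, 0.2515]
eef_rot: [[0.353, -0.903, 0.245], [-0.936, -0.34, 0.092], [0.0, -0.262, -0.965]]
wrist_force: [0.2, -0.2, -2.1]
gripper_width: 0.0143
gripper_force: 58.7
```

Run:
```python
from h import *
togo(*goal((2.5,0,114.6),(-1,0)))
c=cap('scene');w=cap('wrist')
for k in (c,):
    L=(pts(k)-m)@M*1000
    b=(np.hypot(L[...,0],L[...,1])<22)&(L[...,2]>-5)&(L[...,2]<95)&(k['image'].max(-1)>0)
    for z in range(-4,92,4):
        q=b&(L[...,2]>=z)&(L[...,2]<z+4)
        if q.any():print(z,q.sum(),k['image'][q].mean(),np.hypot(L[q][:,0],L[q][:,1]).max())
a=cv2.resize(c['image'][150:250,235:335],(400,400),interpolation=cv2.INTER_CUBIC)
b=cv2.resize(w['image'][150:350,220:420],(400,400),interpolation=cv2.INTER_CUBIC)
cv2.imwrite('pics/g2.png',np.hstack([a,b]))
```

```text
units pos [ 0.0002 -0.0001  0.0036] rot [-0.016   0.0519 -0.0131] t 9.4 q [ 0.4968  0.1576 -0.0387  0.04   -1.1125 -0.1494] local [  2.2379   0.0504 113.7339] F [-0.4284 -0.2364 -2.0828]
-4 65 131.65128205128204 21.97286368689702
0 27 110.48148148148148 21.274022569908542
4 6 69.66666666666667 10.884534266204478
8 7 71.80952380952381 11.410654111988633
12 8 78.83333333333333 10.712153717246592
16 8 79.5 11.358917591688204
20 8 75.58333333333333 11.795130455196885
24 7 75.14285714285714 10.627390456254728
28 8 75.08333333333333 11.540850022503381
32 9 81.4074074074074 10.929420924556922
36 7 72.57142857142857 10.61936307631464
40 8 70.70833333333333 10.771859368092896
44 6 81.38888888888889 11.576949612920005
48 8 77.33333333333333 11.547492467959223
56 7 121.14285714285714 18.252972744772322
60 13 93.48717948717949 20.275344912679063
64 75 94.69777777777777 20.71677397351816
68 12 92.94444444444444 13.896713660534179
72 5 74.06666666666666 8.283442959849005
76 7 81.80952380952381 9.118470771894415
80 9 86.51851851851852 10.52872488666644
84 6 74.22222222222223 9.892194850884755
88 7 71.57142857142857 9.66922009324034
```

View pics/g2.png

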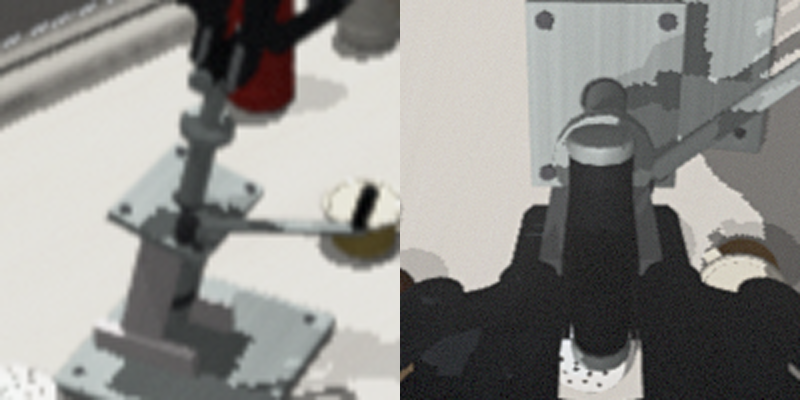

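The plunger is drawn out: its flange is at (208,127) in the left half, 59 mm up by arm travel and about 58–60 mm by depth. The latch is still aside and the doser hasn't moved. I'll add the last millimetre.

Call:
{"method": "servo_tool", "body": {
  "delta_pos": [
    [-0.0008,-0.0003,0.0034],
    [0,0,0],
    [0,0,0],
    [0,0,0]
  ],
  "angular": [
    [0,0,0],
    [0,0,0],
    [0,0,0],
    [0,0,0]
  ]
}}

```text
t: 9.9
tool_pos: [0.5777, 0.1234, 0.252]
eef_rot: [[0.353, -0.903, 0.244], [-0.936, -0.34, 0.092], [0.0, -0.261, -0.965]]
wrist_force: [0.7, -0.1, -3.7]
gripper_width: 0.014
gripper_force: 58.6
```

Run:
```python
from h import *
togo(*goal((2.5,0,114.6),(-1,0)))
print(arm.hand_in())
```

```text
units pos [0.0016 0.0005 0.0015] rot [-0.012   0.0436 -0.0125] t 9.9 q [ 0.4968  0.1572 -0.0376  0.0399 -1.1148 -0.1493] local [  2.0049   0.0252 114.3342] F [-0.3691 -0.2982 -3.7255]
the job is handed in; nothing more can be done
None
```

I swung the latch to its stop, drew the plunger up about 60 mm by arm travel (the groove itself was too small to see), and handed the job in at 9.9 s still holding it in the barrel; the hand-in gave no verdict.

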